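Move the pot to the free stirring station and select that station

ROBOT

A 7-joint arm with a two-finger parallel gripper is mounted at the origin on the work surface. World frame = base frame: x ahead of the robot, y to its left, z up, the work surface at z = 0. Lengths are in m, angles in rad, forces in N, time in s.
With the tool pointing down it reaches from about 0.4 to 0.85 m from the base axis. Payload 10.4 kg.
Tool frame: the origin (TCP) lies at the very end of the fingers, on their centre line; the grasp point (between the pads) lies manip.hold_point_z behind it (manip.hold_point_z is the distance from the TCP to the grasp point, in m); z points along the fingers, y is the direction in which the jaws open and shut (so a half turn about z gives the same grasp; the last joint's range is limited). The gripper opens to 85 mm and grips with 20 to 120 N. Pads are 22 mm wide; open, the fingers measure 114 mm over their backs; the gripper's body (76 mm by 85 mm) begins 54 mm behind the grasp point. The pads swing forward as they close: fully open they stand 13 mm farther back than shut.
Start: joints at [1.161, 0.332, -0.065, 1.46, 0.022, 1.35, -0.088], TCP at [0.236, -0.579, 0.231] pointing down, gripper open.
Joint ranges: [-2.6, 2.6], [-0.5, 2.12], [-1.47, 1.34], [0.16, 2.42], [-1.27, 4.41], [0.06, 2.06], [-2.6, 2.6]. Speed limits (rad/s): [2.22, 2.22, 2.79, 2.79, 3.14, 3.14, 3.14].

INTERFACE

Orientations are given as a unit quaternion [x, y, z, w].
In Python, from workcell import manip gives the robot as it stands.
- The arm moves only by the tool jog_arm, never from a script. Its arguments are lists of equal length, an entry for each row: "translation": the shift along the world's x, y, z in mm, a list of three; "turn": the turn about the world's z in degrees. In form: {"translation": [[x, y, z], ...], "turn": [turn, ...]}. A call has 1 to 12 rows; each row is the pose to reach, as a shift and turn from the pose measured when the call began; what a row does not reach only later rows make up. A row lasts 1/12 s, in which the tool goes at most 41.7 mm and 7.16 degrees, less where a joint would pass 70% of its speed; a pose out of reach is approached as far as the arm can. A call with a gripper value outside its range is refused whole. "grip" is the finger opening in mm, from 0 to 85.4, set as the call begins (left out, the last holds). The fingers move at their own pace and stop on an object; "grip_force" is the grip in N (left out, the last holds). Time passes only in rows, so rows that repeat a pose let the fingers close. It gives the time, the measured TCP pose, the force and the opening at its end, in the units of the state.
- manip.get_obs(): the state, without advancing time (a new reading comes with each control period).
- manip.camera(name): name is "scene" or "top"; returns a dict with "frame" (420x560x3 uint8, red, green, blue), "mtx" (3x3 intrinsics, pixels), "pose" (4x4, takes a point from camera to world coordinates). Camera axes: x right, y down, z forward; pixel columns grow to the right and rows downward; lengths in m; the calibration is good to about 2 mm. A picture is of the moment at which its call begins. There is no depth.
- manip.hand_in(): hands the job in, once; it reports no verdict.
Trained networks look in a picture, given as the dict that the camera call returned (one of the last four; its "shot" number tells which), for a name from the list of things; names that differ only in an ending like _2 or _b are one class to them, and where a whole thing is asked for, a point or a joint stands for the part that bears it (a point fixed in the world has none). Each returns a list of dicts, best first, with "confidence" (0 to 1); they miss things now and then, are a little off and sometimes report something else, mostly with a low value. They report only what shows in the picture. A call takes as long as a camera call. They do not tell look-alikes from the thing itself.
- manip.outline_of(picture, label): "mask" (420x560 bool, what is visible of it) and "extent" ([left, top, right, bottom] in pixels, round what is visible of it).
- manip.pinpoint(picture, label): "at" ([column, row] in pixels: a listed point, or the origin of a listed thing).
The state is a dict: "clock": time; "joint_pos": joint angles; "joint_velocities": joint speeds; "tau": joint torques, N m; "position": TCP position; "ee_rot": TCP orientation; "ft_force": force on the tool from outside, world axes, zero at the start; "torque": the same for the moment, N m; "grip_width": opening from 0.0 (shut) to 1.0 (fully open).
Only numpy, scipy, OpenCV 4.12 (cv2) and the standard library are available. Lean on these libraries where they do the work, as an engineer would, in place of code of your own. Each camera call takes 0.05 s, during which the arm holds its last target. There are 200 camera calls.

TASK

On the three-station stirrer, slide the lidded steel pot across the plate, without lifting or tipping it, onto the free station (the ringed place with no vessel on it, only a thin flat disc) so that its base stands inside the ring, and let go of it. Then turn the selector knob the shorter way round until its pointer is at the long bar of that station (left bar for the left station, middle bar for the far one, right bar for the right one). Leave the flask, the vial and the beaker where they stand.

Things in the scene. Friction and masses are not known exactly. Their poses are not given: they have to be found in the camera images.
- pot_center (a point): Lidded steel pot, loose, 0.35 to 0.7 kg, on the plate: round, 84 mm wide at the lid, 80 mm at the base. The lid is fixed and carries an upright round black knob, 24 mm in diameter, from 53 to 90 mm above the pot's underside, on its axis: grip it there from above, in any direction. This point is on the axis, 45 mm above the underside; z is up.
- flask_center (a point): Squat conical glass flask, loose, 0.2 kg, 72 mm wide at the foot, 74 mm tall, standing on another station of the stirrer. This point is on its axis, 37 mm above its underside.
- pad_center (a point): Thin flat disc, 72 mm wide and under 1 mm thick, lying on the free station, where the pot has to go; the pot slides straight onto it as if it were part of the plate. This point is its centre, within 5 mm of the station's centre.
- station_left (a point): Centre of the left station (+y at yaw 0), on the flat steel plate 55 mm above the table: a dark ring line of 104 mm outer diameter. The stirrer is a white box fixed to the table, 340 mm (x) by 330 mm (y), its yaw varies. Left and right stations are 200 mm apart, the far one 152 mm from each; straight paths between two stations clear a vessel on the third.
- station_far (a point): Centre of the far station, the middle one, farthest from the robot; same ring and height. The way from the selector's axis to this point is the stirrer's own x axis.
- station_right (a point): Centre of the right station (-y at yaw 0); same ring and height.
- selector_grip (a point): Selector knob on the stirrer's front deck (50 mm above the table), nearest the robot: a black bar grip, 44 mm long, 14 mm wide, on a 54 mm disc, with a vertical axis. This point is on the axis, 85 mm above the table; the bar's flat sides reach from 60 to 100 mm above the table: grip across its width from above. x is along the bar to its pointer end.
- selector (a joint): Selector angle (rad), growing anticlockwise seen from above: 0 = pointer at the middle bar (the stirrer's own x), left bar +0.698, right bar -0.698. Endless, no stops (2 pi more is the same place); friction about 0.06 N m, stays where left. Starts between 1.4 and 4.9. If it starts within 0.25 rad of exactly opposite its bar, either way round will do.
- pointer (a point): Pointer end of the selector: the tip of the narrow nose at one end of the bar grip, 30 mm from the axis, 85 mm above the table; a white line on the bar's top runs from the axis to it.
- mark_left (a point): Inner end of the left long white bar on the dial round the selector, 30 mm from the selector's axis, 53 mm above the table. The three long bars, 17 mm by 4 mm, 40 degrees apart, are on the dial's side towards the plate; the other six marks are short ticks.
- mark_mid (a point): Inner end of the middle long bar (for the far station), likewise.
- mark_right (a point): Inner end of the right long bar (for the right station), likewise.
- vial_center (a point): Small amber glass vial, loose, 24 mm wide and 45 mm tall, on the front deck 115 mm to the left of the selector. This point is half-way up.
- beaker_rim (a point): Glass beaker, loose, 70 mm wide and 90 mm tall, on the table to the left of the stirrer. This point is the centre of its mouth.
Not all that is in view belongs to the job. What is shaped like the part that bears pot_center but blue or turquoise is not meant.

How it is judged:
On the way, in this order (a step that is already met when the one before it is completed fails the run):
1. the pot stands on the free station, released and at rest (((horizontal distance between pad_center and station_left below 0.03 m and horizontal distance between pot_center and station_left below 0.012 m) or (horizontal distance between pad_center and station_far below 0.03 m and horizontal distance between pot_center and station_far below 0.012 m) or (horizontal distance between pad_center and station_right below 0.03 m and horizontal distance between pot_center and station_right below 0.012 m)) and height (world z) of pot_center below 0.104 m and angle between pot_center's own z axis and vertical below 0.1 rad and linear speed of pot below 0.02 m/s and contact force between the fingers and pot below 0.3 N), for 0.2 s.
2. the selector's pointer is at that station's long bar (((horizontal distance between pad_center and station_left below 0.03 m and horizontal distance between pointer and mark_left below 0.0052 m) or (horizontal distance between pad_center and station_far below 0.03 m and horizontal distance between pointer and mark_mid below 0.0052 m) or (horizontal distance between pad_center and station_right below 0.03 m and horizontal distance between pointer and mark_right below 0.0052 m))), for 0.2 s.
At the end, for the whole second after the job is handed in: The pot stands flat on the free station, its axis within 12 mm of the station's centre, at rest and released; the selector's pointer tip is within 5.2 mm (about 10 degrees) of the inner end of that station's long bar, at rest and released (all of step 1 and ((horizontal distance between pad_center and station_left below 0.03 m and horizontal distance between pointer and mark_left below 0.0052 m) or (horizontal distance between pad_center and station_far below 0.03 m and horizontal distance between pointer and mark_mid below 0.0052 m) or (horizontal distance between pad_center and station_right below 0.03 m and horizontal distance between pointer and mark_right below 0.0052 m)) and velocity of joint selector between -0.05 and 0.05 rad/s and contact force between the fingers and selector below 0.3 N); the robot touches nothing.
It fails at once if the pot is lifted more than 6 mm off the plate (height (world z) of pot_center above 0.106 m).
It fails at once if the pot is tipped by more than 0.2 rad (angle between pot_center's own z axis and vertical above 0.2 rad).
It fails at once if the selector is turned the longer way round: more than 2.89 rad from its start while still over 0.6 rad from the bar it should reach (distance of pointer from where it was at the start of the episode above 0.0595 m and ((horizontal distance between pad_center and station_left below 0.03 m and horizontal distance between pointer and mark_left above 0.0177 m) or (horizontal distance between pad_center and station_far below 0.03 m and horizontal distance between pointer and mark_mid above 0.0177 m) or (horizontal distance between pad_center and station_right below 0.03 m and horizontal distance between pointer and mark_right above 0.0177 m))).
It fails at once if the flask is moved by more than 12 mm (distance of flask_center from where it was at the start of the episode above 0.012 m).
It fails at once if the vial or the beaker is moved by more than 15 mm (distance of any of vial_center, beaker_rim from where it was at the start of the episode above 0.015 m).
It also fails if it takes over 67 s, if anything falls off the work surface, if the arm or the gripper's body presses on something with over 40 N, if the wrist force passes 120 N, or if a joint passes its speed limit or range.

## Working session

There is one attempt and no reset: what is moved stays moved. The work goes in short steps, Python scripts to look and compute and a tool call to move; the robot and the scene stay as the last step left them, time stands still between calls to the robot, and variables do not carry over. Pictures are saved under pics/ and viewed, about 8 in all and at most 12, crops included, and the job is handed in when it is done.

Besides the shell and the picture viewer there is one more tool, called after "Request:" by a JSON object that holds its "fn" and its "kwargs". jog_arm: Moves the arm, as the interface text tells. Its arguments: {"type":"object","properties":{"translation":{"type":"array"},"turn":{"type":"array"},"grip":{"type":"number"},"grip_force":{"type":"number"}},"required":["translation","turn"]}

```bash
mkdir -p pics; cat > h.py <<'E'
import numpy as np, cv2
from workcell import manip
def ray(p,uv,z):
    d=p["pose"][:3,:3]@np.linalg.inv(p["mtx"])@np.array([uv[0],uv[1],1.]); o=p["pose"][:3,3]
    return o+d*(z-o[2])/d[2]
def proj(p,X):
    c=np.linalg.inv(p["pose"])@np.append(X,1); q=p["mtx"]@c[:3]; return q[:2]/q[2]
Z=dict(pot_center=.1,flask_center=.092,pad_center=.055,station_left=.055,station_far=.055,station_right=.055,selector_grip=.085,pointer=.085,mark_left=.053,mark_mid=.053,mark_right=.053,vial_center=.0725,beaker_rim=.09)
def save(p,n,crop=None,s=1):
    f=p["frame"][:,:,::-1]
    if crop: f=f[crop[1]:crop[3],crop[0]:crop[2]]
    cv2.imwrite(f"pics/{n}.png",cv2.resize(f,None,fx=s,fy=s,interpolation=cv2.INTER_CUBIC))
E
python3 - <<'E'
from h import *
print(manip.hold_point_z, manip.get_obs())
ims=[]
for n in("top","scene"):
    p=manip.camera(n); ims.append(p["frame"][:,:,::-1]); print(n,p["pose"][:3,3])
    for l,z in Z.items():
        print(l,[(np.round(d["at"]),round(d["confidence"],2),np.round(ray(p,d["at"],z)[:2],3)) for d in manip.pinpoint(p,l)[:3]])
    save(p,n+"0",s=1.42)
E
```

```text
0.0187 {'clock': 0.0, 'joint_pos': array([ 1.16141746,  0.33289949, -0.06469823,  1.4609447 ,  0.02160275,
        1.34989464, -0.08853643]), 'joint_velocities': array([-0.0021099 , -0.00083873,  0.0002654 ,  0.00021339, -0.00125332,
       -0.00060418, -0.00099032]), 'tau': array([-1.15320063e-04, -6.25426698e+01,  4.91819100e-02, -3.91602802e+01,
        1.59689347e-02,  9.82322905e-03,  1.68176769e-05]), 'position': array([ 0.23560567, -0.57848484,  0.23049707]), 'ee_rot': array([ 9.81359793e-01,  1.92178123e-01, -1.73575001e-04, -7.04204705e-04]), 'ft_force': array([ 0.03213412,  0.73027218, -0.4793353 ]), 'torque': array([-0.00994146, -0.01932256, -0.03442647]), 'grip_width': 0.9991156266010456}
top [0.5184531  0.03566559 1.1323283 ]
pot_center [(array([213., 221.]), 0.97, array([0.546, 0.223])), (array([216., 266.]), 0.95, array([0.423, 0.211])), (array([426., 214.]), 0.75, array([ 0.571, -0.351]))]
flask_center [(array([329., 170.]), 0.66, array([ 0.686, -0.089]))]
pad_center [(array([351., 218.]), 0.66, array([ 0.56 , -0.158]))]
station_left [(array([280., 203.]), 0.59, array
[... 397 characters left out ...]
_left [(array([302., 235.]), 0.79, array([ 0.509, -0.019])), (array([328., 172.]), 0.24, array([ 0.689, -0.092]))]
mark_mid [(array([309., 235.]), 0.9, array([ 0.509, -0.04 ]))]
mark_right [(array([314., 243.]), 0.91, array([ 0.489, -0.054]))]
vial_center [(array([266., 237.]), 0.4, array([0.502, 0.08 ]))]
beaker_rim [(array([141., 196.]), 0.89, array([0.61 , 0.422]))]
scene [1.23958519 0.62937965 0.77903162]
pot_center [(array([375., 230.]), 0.68, array([0.488, 0.256]))]
flask_center []
pad_center []
station_left []
station_far []
station_right []
selector_grip []
pointer []
mark_left []
mark_mid []
mark_right []
vial_center []
beaker_rim [(array([417., 308.]), 0.68, array([0.62 , 0.427]))]
```

View pics/top0.png

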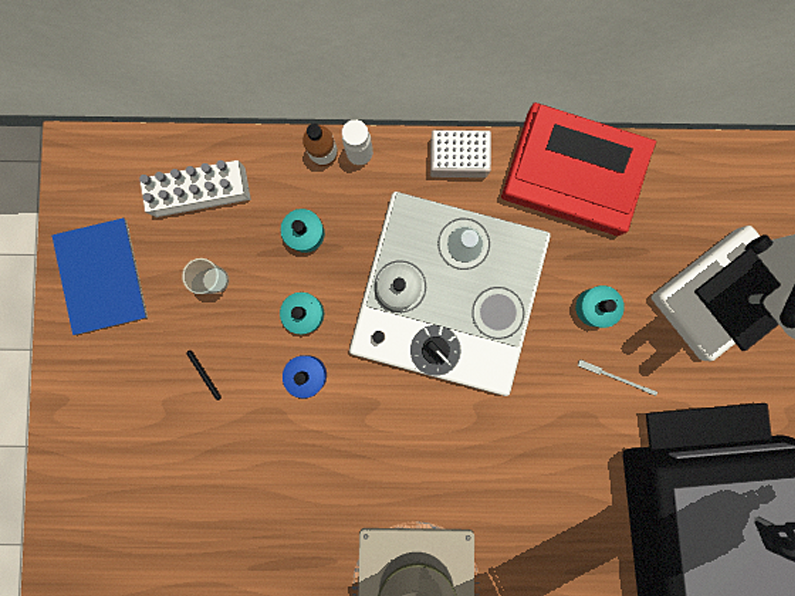

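View pics/scene0.png

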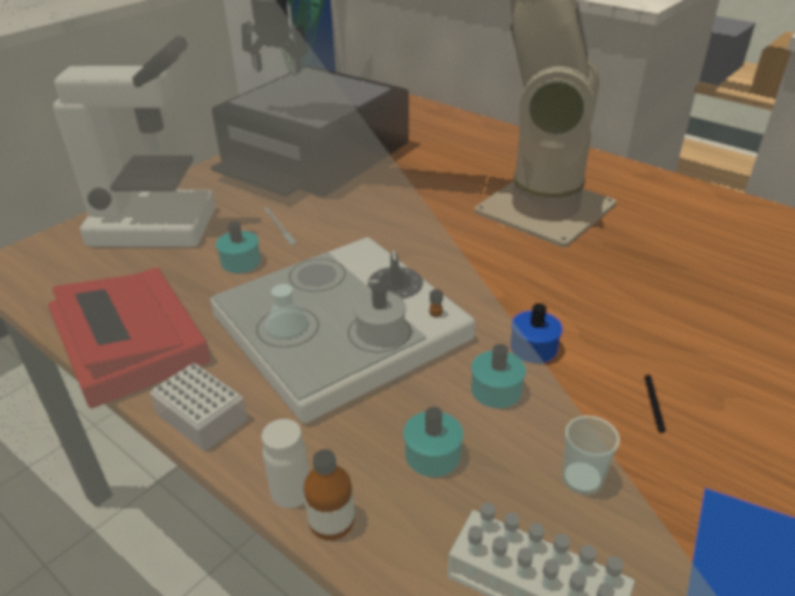

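The top view shows the stirrer, with the steel pot on the left station at about (282,202), the flask on the far station at about (328,171) and the free disc on the right at about (351,220). The turquoise pots at (213,162), (213,221) and (423,216) and the blue one at (214,266) are look-alikes. The grey steel one at (282,202) is the pot the task means. I'll confirm that in a crop.

```bash
python3 - <<'E'
from h import *
p=manip.camera("top"); np.savez("top.npz",frame=p["frame"],mtx=p["mtx"],pose=p["pose"])
save(p,"crop1",(245,130,393,282),4)
E
```

```text
(no output)
```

View pics/crop1.png

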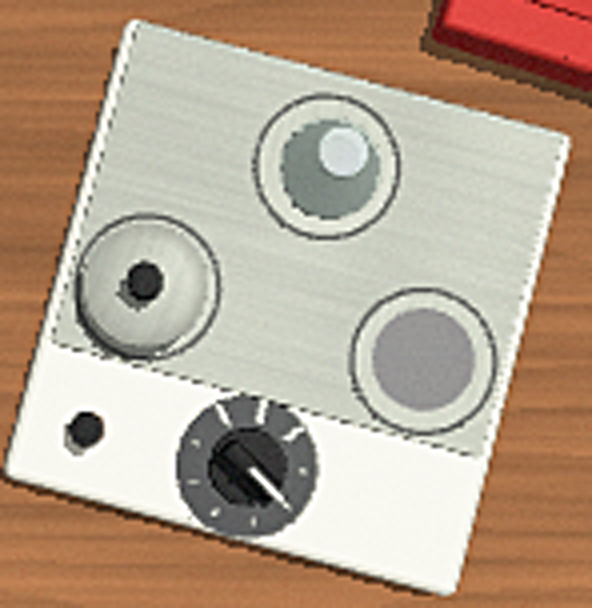

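The crop confirms the grey steel pot on the left station, with its knob at crop (146,281). The flask is on the far station and the disc is on the right station, at crop (423,361). The dial centre is at crop (248,465), and the selector line runs to (289,510).

```bash
python3 - <<'E'
from h import *
p=dict(np.load("top.npz"))
W=lambda c,z: ray(p,(np.array(c)+.5)/4-.5+[245,130],z)[:2]
P=dict(far=W((327,166.5),.055),right=W((423,361),.055),left=W((149,286),.055),dial=W((248,465),.053),knob=W((146,281),.145),tip=W((289,510),.1),line0=W((248,467),.1),bl=W((227,412),.053),bm=W((262,411),.053),br=W((296,436),.053),pad=W((423,359),.055),vial=W((88,428),.095))
for k,v in P.items(): print(k,v.round(4))
d=P["left"]-P["right"]; print(np.linalg.norm(d),np.linalg.norm(P["far"]-P["left"]),np.linalg.norm(P["far"]-P["right"]))
a=lambda v:np.arctan2(v[1],v[0])
print("yaw",a(d)-np.pi/2,a(P["far"]-P["dial"]), "ptr",a(P["tip"]-P["dial"]),"bars",[a(P[k]-P["dial"]) for k in("bl","bm","br")], np.linalg.norm(P["tip"]-P["dial"]))
E
```

```text
far [ 0.6901 -0.0868]
right [ 0.5538 -0.1549]
left [0.604  0.0376]
dial [ 0.4796 -0.0332]
knob [0.6001 0.0394]
tip [ 0.4517 -0.0578]
line0 [ 0.4799 -0.0302]
bl [ 0.5164 -0.0181]
bm [ 0.5174 -0.0426]
br [ 0.5002 -0.0666]
pad [ 0.5552 -0.1549]
vial [0.5045 0.0774]
0.19901170326097742 0.15128849558857166 0.15239992328584795
yaw -0.2552751916023306 -0.24941349034283908 ptr -2.418025771263277 bars [np.float64(0.38810864626699343), np.float64(-0.245007140478087), np.float64(-1.017115424431305)] 0.03724137752056585
```

Request:
{"fn": "jog_arm", "kwargs": {"translation": [[0, 0, 40], [0, 0, 80], [0, 0, 120], [0, 0, 150], [20, 34, 150], [40, 68, 150], [60, 102, 150], [80, 136, 150], [100, 170, 150], [120, 204, 150], [140, 238, 150], [160, 272, 150]], "turn": [0, 0, 0, 0, 0, 0, 0, 0, 0, 0, 0, 0], "grip": 85}}

```text
clock: 2.45
position: [0.3963, -0.305, 0.3816]
ee_rot: [0.981, 0.192, 0.0, 0.0]
ft_force: [0.8, -0.7, -0.1]
grip_width: 0.997
```

Request:
{"fn": "jog_arm", "kwargs": {"translation": [[20, 34, 0], [40, 68, 0], [60, 102, 0], [80, 136, 0], [100, 170, 0], [120, 204, 0], [140, 238, 0], [160, 272, -20], [180, 306, -50], [197, 335, -90], [204, 344, -120], [204, 344, -140]], "turn": [0, 0, 0, 0, 0, 0, 0, 0, 0, 0, 0, 0]}}

```text
clock: 3.45
position: [0.6005, 0.0433, 0.239]
ee_rot: [0.981, 0.194, -0.0, -0.001]
ft_force: [0.6, -0.4, 0.8]
grip_width: 0.999
```

```bash
python3 - <<'E'
from h import *
o=manip.get_obs(); print(o["position"],o["joint_pos"].round(2))
p=manip.camera("scene")
X=np.array([.600,.0394,.145]); print("predicted knob",proj(p,X),"tcp",proj(p,o["position"]))
save(p,"s2",(200,130,380,265),4)
E
```

```text
[0.60054342 0.04330917 0.23901182] [ 0.33  0.34 -0.61  1.49  0.19  1.38 -1.46]
predicted knob [265.74503751 200.33461436] tcp [265.57335304 164.74051185]
```

View pics/s2.png

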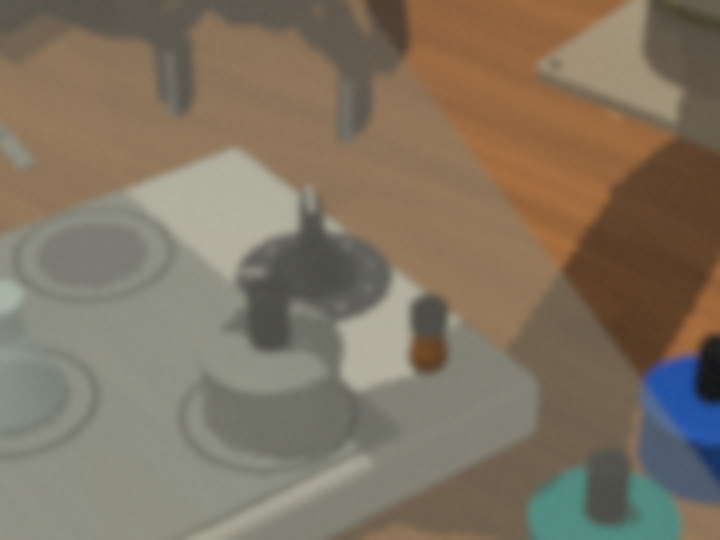

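The knob top is where I predicted it, at crop (267,283) against (263,281), and the open fingers straddle it. I'll descend and close.

Request:
{"fn": "jog_arm", "kwargs": {"translation": [[0, -4, -30], [0, -4, -60], [0, -4, -85], [0, -4, -105], [0, -4, -117], [0, -4, -121], [0, -4, -121], [0, -4, -121]], "turn": [0, 0, 0, 0, 0, 0, 0, 0]}}

```text
clock: 4.17
position: [0.599, 0.0378, 0.1137]
ee_rot: [0.981, 0.194, -0.003, -0.001]
ft_force: [-0.9, -0.5, 0.4]
grip_width: 0.994
```

Request:
{"fn": "jog_arm", "kwargs": {"translation": [[0, 0, 0], [0, 0, 0], [0, 0, 0], [0, 0, 0], [0, 0, 0], [0, 0, 0], [0, 0, 0], [0, 0, 0], [0, 0, 0], [0, 0, 0]], "turn": [0, 0, 0, 0, 0, 0, 0, 0, 0, 0], "grip": 10, "grip_force": 25}}

```text
clock: 5.0
position: [0.599, 0.0383, 0.1139]
ee_rot: [0.981, 0.194, -0.003, -0.001]
ft_force: [-1.1, 3.2, 2.4]
grip_width: 0.272
```

Request:
{"fn": "jog_arm", "kwargs": {"translation": [[-1, -4, 0], [-3, -12, 0], [-6, -24, 0], [-9, -38, 0], [-12, -52, 0], [-15, -66, 0], [-18, -80, 0], [-21, -92, 0], [-23, -98, 0], [-23, -100, 0], [-23, -100, 0]], "turn": [0, 0, 0, 0, 0, 0, 0, 0, 0, 0, 0]}}

```text
clock: 5.92
position: [0.5756, -0.0629, 0.1136]
ee_rot: [0.981, 0.194, -0.004, -0.001]
ft_force: [-1.8, -1.9, 0.0]
grip_width: 0.27
```

Request:
{"fn": "jog_arm", "kwargs": {"translation": [[-1, -4, 0], [-3, -12, 0], [-6, -24, 0], [-9, -38, 0], [-12, -52, 0], [-15, -66, 0], [-18, -78, 0], [-20, -87, 0], [-21, -91, 0], [-21, -92, 0], [-21, -92, 0]], "turn": [0, 0, 0, 0, 0, 0, 0, 0, 0, 0, 0]}}

```text
clock: 6.83
position: [0.5544, -0.1554, 0.1134]
ee_rot: [0.981, 0.194, -0.004, -0.0]
ft_force: [1.2, -0.1, -1.1]
grip_width: 0.271
```

Request:
{"fn": "jog_arm", "kwargs": {"translation": [[0, 0, 0], [0, 0, 0], [0, 0, 0], [0, 0, 0], [0, 0, 0], [0, 0, 0], [0, 0, 0], [0, 0, 0]], "turn": [0, 0, 0, 0, 0, 0, 0, 0], "grip": 85}}

```text
clock: 7.5
position: [0.5544, -0.1554, 0.1135]
ee_rot: [0.981, 0.194, -0.004, -0.0]
ft_force: [-0.9, -0.0, 0.4]
grip_width: 0.994
```

Request:
{"fn": "jog_arm", "kwargs": {"translation": [[0, 0, 20], [0, 0, 50], [0, 0, 80], [-10, 20, 110], [-30, 60, 120], [-60, 110, 120], [-60, 110, 120], [-60, 110, 120], [-60, 110, 120]], "turn": [0, 0, 0, 5, 10, 15, 21, 21, 21]}}

```text
clock: 8.25
position: [0.4942, -0.0447, 0.2339]
ee_rot: [0.929, 0.37, -0.004, 0.001]
ft_force: [1.0, -1.2, -0.8]
grip_width: 0.997
```

```bash
python3 - <<'E'
from h import *
o=manip.get_obs(); print(o["clock"],o["position"],o["ee_rot"],o["joint_pos"].round(2))
p=manip.camera("scene");q=manip.camera("top")
np.savez("s3.npz",frame=p["frame"],mtx=p["mtx"],pose=p["pose"])
print("knob pred",(proj(p,[.5545,-.1545,.145])-[200,130])*4,"base",(proj(p,[.5538,-.1549,.055])-[200,130])*4)
print("top knob pred",(proj(q,[.5545,-.1545,.145])-[245,130])*4)
a=p["frame"][130:265,150:350];b=q["frame"][130:282,245:393]
a=cv2.resize(a,None,fx=2.2,fy=2.2,interpolation=2);b=cv2.resize(b,None,fx=2.2,fy=2.2,interpolation=2)
H=max(len(a),len(b)); a,b=[cv2.copyMakeBorder(x,0,H-len(x),0,0,0) for x in(a,b)]
cv2.imwrite("pics/c3.png",np.hstack([a,b])[:,:,::-1])
for P in(p,q): print([(np.round(d["at"]),d["confidence"],ray(P,d["at"],.1)[:2].round(3)) for d in manip.pinpoint(P,"pot_center")[:5]])
E
```

```text
8.25 [ 0.49417047 -0.0446523   0.23394969] [ 0.92912686  0.36974103 -0.0037023   0.00107433] [ 0.61  0.1  -0.65  1.76  0.06  1.32 -0.86]
knob pred [ 76.23272225 130.97944543] base [ 89.14741968 249.42466857]
top knob pred [445.64731917 354.07869048]
[(array([376., 227.]), 0.83, array([0.476, 0.252]))]
[(array([213., 265.]), 0.75, array([0.427, 0.219])), (array([215., 162.]), 0.72, array([0.704, 0.221])), (array([428., 214.]), 0.69, array([ 0.572, -0.354])), (array([212., 220.]), 0.63, array([0.547, 0.225])), (array([350., 215.]), 0.53, array([ 0.564, -0.147]))]
```

View pics/c3.png

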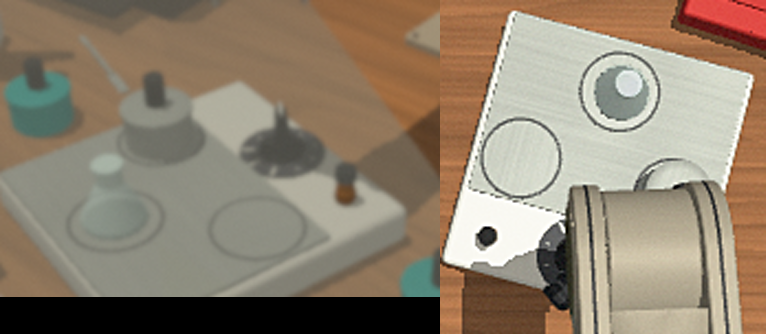

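The pot stands in the right ring, at left-half (155,125). The left ring is empty and the flask hasn't moved. Next is the selector.

Request:
{"fn": "jog_arm", "kwargs": {"translation": [[-8, 6, -10], [-15, 12, -40], [-15, 12, -75], [-15, 12, -105], [-15, 12, -130], [-15, 12, -148], [-15, 12, -158], [-15, 12, -162], [-15, 12, -162], [-15, 12, -162]], "turn": [0, 0, 0, 0, 0, 0, 0, 0, 0, 0]}}

```text
clock: 9.28
position: [0.4804, -0.0346, 0.072]
ee_rot: [0.93, 0.368, -0.004, 0.0]
ft_force: [0.6, -0.8, -0.2]
grip_width: 0.995
```

Request:
{"fn": "jog_arm", "kwargs": {"translation": [[0, 0, 0], [0, 0, 0], [0, 0, 0], [0, 0, 0], [0, 0, 0], [0, 0, 0], [0, 0, 0], [0, 0, 0], [0, 0, 0], [0, 0, 0]], "turn": [0, 0, 0, 0, 0, 0, 0, 0, 0, 0], "grip": 5, "grip_force": 25}}

```text
clock: 10.12
position: [0.4786, -0.0321, 0.0723]
ee_rot: [0.93, 0.369, -0.005, -0.001]
ft_force: [-13.8, 9.1, 16.1]
grip_width: 0.155
```

Request:
{"fn": "jog_arm", "kwargs": {"translation": [[-1, 1, 1], [-1, 1, 1], [-1, 1, 1], [-1, 1, 1], [-1, 1, 1], [-1, 1, 1], [-1, 1, 1], [-1, 1, 1], [-1, 1, 1], [-1, 1, 1]], "turn": [0, 3, 8, 13, 18, 24, 30, 36, 40, 41]}}

```text
clock: 10.95
position: [0.4783, -0.032, 0.0728]
ee_rot: [0.74, 0.672, -0.005, 0.001]
ft_force: [8.1, -2.9, -12.9]
grip_width: 0.157
```

Request:
{"fn": "jog_arm", "kwargs": {"translation": [[0, 0, 0], [0, 0, 0], [0, 0, 0], [0, 0, 0], [0, 0, 0], [0, 0, 0], [0, 0, 0], [0, 0, 0], [0, 0, 0], [0, 0, 0], [0, 0, 0]], "turn": [1, 4, 9, 15, 21, 27, 33, 38, 41, 41, 41]}}

```text
clock: 11.87
position: [0.4789, -0.0321, 0.0728]
ee_rot: [0.459, 0.889, -0.003, 0.003]
ft_force: [5.4, 0.0, -7.2]
grip_width: 0.16
```

Request:
{"fn": "jog_arm", "kwargs": {"translation": [[0, 0, 0], [0, 0, 0], [0, 0, 0], [0, 0, 0], [0, 0, 0], [0, 0, 0], [0, 0, 0], [0, 0, 0]], "turn": [0, 0, 0, 0, 0, 0, 0, 0], "grip": 85}}

```text
clock: 12.53
position: [0.4788, -0.0321, 0.0727]
ee_rot: [0.459, 0.889, -0.004, 0.003]
ft_force: [-0.8, 0.4, 0.0]
grip_width: 0.997
```

Request:
{"fn": "jog_arm", "kwargs": {"translation": [[0, 0, 20], [0, 0, 50], [0, 0, 85], [0, 0, 120], [0, 0, 160], [-20, 20, 190], [-50, 50, 200], [-80, 90, 200], [-80, 125, 200], [-80, 160, 200], [-80, 200, 200], [-80, 200, 200]], "turn": [0, 0, 0, 0, 0, 0, 0, 0, 0, 0, 0, 0]}}

```text
clock: 13.53
position: [0.3973, 0.176, 0.2734]
ee_rot: [0.454, 0.891, -0.003, 0.004]
ft_force: [-0.7, 0.4, -0.5]
grip_width: 0.999
```

```bash
python3 - <<'E'
from h import *
o=manip.get_obs(); print(o["clock"],o["position"],o["ee_rot"],o["joint_pos"].round(2))
q=manip.camera("top"); np.savez("t4.npz",frame=q["frame"],mtx=q["mtx"],pose=q["pose"])
print("top knob pred",(proj(q,[.5544,-.1554,.145])-[245,130])*4)
save(q,"t4",(245,130,393,282),4)
E
```

```text
13.5333 [0.39726372 0.17595064 0.27342725] [ 0.45424928  0.89086094 -0.002659    0.00416055] [ 0.78 -0.16 -1.17  1.82 -0.14  1.39  0.27]
top knob pred [447.04869767 354.25201275]
```

View pics/t4.png

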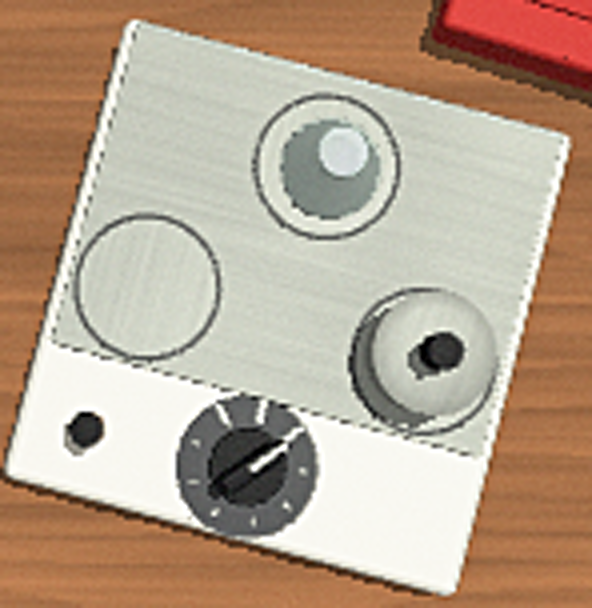

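```bash
python3 - <<'E'
from h import *
p=dict(np.load("t4.npz"))
W=lambda c,z: ray(p,(np.array(c)+.5)/4-.5+[245,130],z)[:2]
r=W((423,361),.055)
print("ring",r,"knob",W((442,351.5),.145),"lid",W((434,350.5),.108),"left ring",W((147.5,287),.055))
e=.0
a,b=W((250,468),.1),W((299,434),.1); print(np.arctan2(*(b-a)[::-1]))
ax=np.array([.4788,-.0321]); print(np.arctan2(*(W((283,447),.1)-ax)[::-1]))
E
```

```text
ring [ 0.55377405 -0.15493073] knob [ 0.55707856 -0.1511883 ] lid [ 0.55912553 -0.15285923] left ring [0.60330953 0.03867596]
-0.9543328800269445
-0.9666073187756311
```

```bash
python3 -c "
from workcell import manip
print(manip.hand_in())"
```

```text
the job is handed in; nothing more can be done
None
```

I slid the steel pot from the left station onto the free right station and let go of it. I then turned the selector about 82° anticlockwise, the shorter way, until its pointer was at the right bar. I handed the job in at about 13.6 s; no verdict is reported.

**Pot:** the last top picture shows it standing in the right ring. The two checks on its centre disagreed somewhat. The gripper's position at release puts it about 1 mm from the ring's centre, while the picture puts it about 5–6 mm off. Both are inside the 12 mm limit.

**Selector:** the pointer line measures −0.954 to −0.967 rad, against −0.951 for the right bar, so it is within 1°.

**Everything else:** the flask and the vial look unmoved in the last picture. The beaker is outside that crop, so I did not recheck it, but the arm never went near it. The arm ended clear of everything, with the gripper open.

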